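Hang the hook-on shelf on the green slotted upright

ROBOT

A 6-joint arm with a two-finger parallel gripper is mounted at the origin on a cart in front of the work surface, level with it; the furniture and walls round the work are solid. World frame = base frame: x ahead of the robot, y to its left, z up, the work surface at z = 0. Lengths are in m, angles in degrees, forces in N, time in s.
With the tool pointing down it reaches from about 0.4 to 0.825 m from the base axis. Payload 7 kg.
Tool frame: the origin (TCP) lies between the finger pads; the fingertips stand 22 mm ahead of it and the grasp point (between the pads) lies 3 mm ahead of it; z points along the fingers, y is the direction in which the jaws open and shut (so a half turn about z gives the same grasp; the last joint's range is limited). The gripper opens to 88 mm and grips with 3 to 60 N. Pads are 19 mm wide; open, the fingers measure 130 mm over their backs; the gripper's body (78 mm by 193 mm) begins 47 mm behind the grasp point.
Start: joints at [81.538, 20.546, 0.682, 0, -70.136, -16.507], TCP at [0.285, 0.612, 0.249] pointing down, gripper open.
Joint ranges: [-176.03, 176.03], [-82.01, 121.73], [-58.28, 71.71], [-173.87, 95.51], [-174.79, -0.11], [-173.66, 173.66]. Speed limits (degrees/s): [136.94, 136.94, 172.46, 180, 180, 180].

INTERFACE

Orientations are given as [roll, pitch, yaw] about the fixed x, y, z axes, in that order (R = Rz(yaw) Ry(pitch) Rx(roll)).
In Python, from plant import telemetry, cams, r gives the robot as it stands.
- The arm moves only by the tool carry_out, never from a script. Its argument "commands" is one flat list of numbers, 5 for each row, row after row: the shift along the world's x, y, z as a fraction of full scale, then the turn about the world's z as a fraction of full scale, then the gripper's target within -1 to 1 (shut at 1, half-way at 0, fully open at -1). In form: [x, y, z, turn, claw, x, y, z, turn, claw, ...]. A call has 1 to 8 rows; each row shifts and turns the commanded pose from where the row before left it; what a row does not reach is not made up. Full scale, the value 1, is 0.04 m for a shift and 4 degrees for a turn. A row lasts 1/10 s, in which the tool goes at most 50 mm and 8.59 degrees, less where a joint would pass 70% of its speed; a pose out of reach is approached as far as the arm can. A call with a number of a shift or a turn outside -1 to 1 is refused whole. A call with a gripper value outside its range is refused whole. The fingers move at their own pace and stop on an object; "grip_force" is the grip in N (left out, the last holds). Time passes only in rows, so rows that do not move let the fingers close. It gives the time, the measured TCP pose, the force and the opening at its end, in the units of the state.
- telemetry.get_state(): the state, without advancing time (a new reading comes with each control period).
- cams.capture(name): name is "scene" or "side" or "wrist"; returns a dict with "frame" (384x512x3 uint8, red, green, blue), "camera_matrix" (3x3 intrinsics, pixels), "k1" (the pictures are not rectified: a ray, as slopes to the right and down, at radius r is drawn at 1 + k1 r^2 times it, then the intrinsics apply), "camera_from_world" (4x4, takes a point from world to camera coordinates); the wrist camera has in their place "mount" (4x4, takes a point from camera to tool coordinates, whose origin is the TCP and whose axes are the flange's). Camera axes: x right, y down, z forward; pixel columns grow to the right and rows downward; lengths in m; the calibration is good to about 2 mm. A picture is of the moment at which its call begins: read the wrist's pose just before it. There is no depth.
- r.close_job(): hands the job in, once; it reports no verdict.
The state is a dict: "time_s": time; "joints": joint angles; "qd": joint speeds; "joint_torque": joint torques, N m; "tcp_pos": TCP position; "eef_rot": TCP orientation; "contact_force": force on the tool from outside, world axes, zero at the start; "moment": the same for the moment, N m; "gripper_width": finger opening in m.
Only numpy, scipy, OpenCV 4.12 (cv2) and the standard library are available. Lean on these libraries where they do the work, as an engineer would, in place of code of your own. Each camera call takes 0.05 s, during which the arm holds its last target. There are 200 camera calls.

TASK

Hang the small steel shelf with the green grip on the slotted upright that has the green cap: press both hook tabs through the two slots, then lower the shelf until the hooks have dropped home behind the panel, and let go so that it hangs level by itself. Do not knock over the amber dropper bottle.

Things in the scene. Friction and masses are not known exactly. Their poses are not given: they have to be found in the camera images.
- hook_shelf: loose small steel shelf, 0.3 kg, standing upright on the bench at the start. Origin: centre of its underside; z up, +x to its back (hook side), y across. Floor plate 100 mm (x) by 110 mm (y), 12 mm lip in front. Back plate 110 mm wide, 100 mm high, rear face at x = +50 mm. A rib in the middle (y = 0) carries a green grip bar; two hook tabs stick out of the back plate.
- grip_mid (a point): centre of the shelf's green plastic grip bar, 112 mm above the shelf's underside: bar 66 mm long (along the shelf's x), 14 mm thick (y), 36 mm high; free on both sides for fingers from above. Axes as the shelf's.
- hooks_mid (a point): point midway between the shelf's two hook tabs at the level of their undersides, 5 mm behind the back plate, 70 mm above the shelf's underside. Tabs are 10 mm wide, 8 mm high, at y = -32 and +32 mm from here, each ending in a lip sloping down and backwards: tip 15 mm lower and 16 mm further back than this point. Gap between back plate and lip: 10 mm at the top, wider below. Axes as the shelf's.
- upright_green: fixed upright with green cap: grey metal panel 6 mm thick, 130 mm wide, on a dark foot 12 mm thick reaching 55 mm in front. Origin: on the bench under the panel's middle; z up, y along its width, +x its normal, to the rear (away from the robot, roughly); front face at x = -3 mm. Cap top at z = 190 mm. Pressed in, the shelf's origin is at x = -53 mm; hung home it is at about z = 55 mm here.
- slots_mid (a point): point in the green upright's panel midway between its two slots, at the level of their lower edges, 125 mm above the bench. The slots go through, each 28 mm wide, 41 mm high (upwards from here), centred at y = -32 and +32 mm. The hooks pass when the tab undersides are about 23 mm above this level (18 to 32 mm); hung home they rest on the lower edges. Axes as the upright's.
- upright_orange: fixed upright of the same make and frame, with an orange cap: not to be used
- stain_bottle: loose amber glass dropper bottle with a black top, 34 mm wide, 86 mm high, standing on the bench; origin at the centre of its underside, z up
Mind the look-alikes: they are no part of the job. What is shaped like the upright_green but red is not meant.

How it is judged (in metres and radians):
At the end, for the whole second after the job is handed in: The shelf hangs at rest on the green-capped upright by both hooks: its origin 40 to 65 mm above the bench, 40 to 70 mm in front of the panel's middle plane and within 15 mm of its centre line, upright within 10 degrees and square to the panel within 15 degrees (z of hook_shelf in the frame of upright_green between 0.04 and 0.065 m and x of hook_shelf in the frame of upright_green between -0.07 and -0.04 m and y of hook_shelf in the frame of upright_green between -0.015 and 0.015 m and angle between hook_shelf's own z axis and vertical below 0.18 rad and angle between the x axis of hook_shelf and the x axis of upright_green, either way round below 0.26 rad and contact force between hook_shelf and upright_green above 0.5 N and linear speed of hook_shelf below 0.02 m/s); the robot touches nothing.
It fails at once if the amber dropper bottle is knocked over (angle between stain_bottle's own z axis and vertical above 0.6 rad).
It also fails if it takes over 40 s, if anything falls off the work surface, if the arm or the gripper's body presses on something with over 40 N, if the wrist force passes 120 N, or if a joint passes its speed limit or range.

## Working session

There is one attempt and no reset: what is moved stays moved. The work goes in short steps, Python scripts to look and compute and a tool call to move; the robot and the scene stay as the last step left them, time stands still between calls to the robot, and variables do not carry over. Pictures are saved under pics/ and viewed, about 8 in all and at most 12, crops included, and the job is handed in when it is done.

Besides the shell and the picture viewer there is one more tool, called after "Request:" as name(argument=value, ...) on one line, values as JSON. carry_out: Moves the arm, as the interface text tells. Shift numbers are shares of 0.04 m and turn numbers shares of 4 degrees, none past 1 either way. Its arguments: {"type":"object","properties":{"commands":{"type":"array"},"grip_force":{"type":"number"}},"required":["commands"]}

```bash
mkdir -p pics; cat > h.py <<'E'
import numpy as np, cv2, pickle
from plant import telemetry, cams, r
def snap(name,tag):
    s=telemetry.get_state(); c=cams.capture(name); c['state']=s
    cv2.imwrite(f'pics/{tag}.png',cv2.cvtColor(c['frame'],cv2.COLOR_RGB2BGR))
    pickle.dump(c,open(f'pics/{tag}.pkl','wb')); return c
def load(tag): return pickle.load(open(f'pics/{tag}.pkl','rb'))
def cfw(c):
    if 'camera_from_world' in c: return np.array(c['camera_from_world'])
    from scipy.spatial.transform import Rotation as R
    T=np.eye(4); T[:3,:3]=R.from_euler('xyz',c['state']['eef_rot'],degrees=True).as_matrix(); T[:3,3]=c['state']['tcp_pos']
    return np.linalg.inv(T@np.array(c['mount']))
def proj(c,P):
    P=np.atleast_2d(P); T=cfw(c); q=P@T[:3,:3].T+T[:3,3]; u=q[:,:2]/q[:,2:]
    u=u*(1+c['k1']*(u**2).sum(1,keepdims=True)); K=np.array(c['camera_matrix'])
    return u@K[:2,:2].T+K[:2,2]
def ray(c,px):
    K=np.array(c['camera_matrix']); d=np.linalg.solve(K,[px[0],px[1],1])[:2]; u=d.copy()
    for _ in range(30): u=d/(1+c['k1']*(u@u))
    T=cfw(c); v=T[:3,:3].T@np.r_[u,1]; o=-T[:3,:3].T@T[:3,3]; return o,v
def atz(c,px,z):
    o,v=ray(c,px); return o+v*(z-o[2])/v[2]
def tri(*obs):
    A=np.zeros((3,3));b=np.zeros(3)
    for c,px in obs:
        o,v=ray(c,px); v=v/np.linalg.norm(v); M=np.eye(3)-np.outer(v,v); A+=M;b+=M@o
    return np.linalg.solve(A,b)
E
python3 - <<'E'
from h import *
for n in ['scene','side','wrist']:
    c=snap(n,n+'0'); T=cfw(c); print(n,'pos',(-T[:3,:3].T@T[:3,3]).round(3),'fwd',T[2,:3].round(2))
print(telemetry.get_state())
a=cv2.imread('pics/scene0.png');b=cv2.imread('pics/side0.png')
E
```

```text
scene pos [ 0.043 -0.839  0.802] fwd [ 0.46  0.66 -0.6 ]
side pos [ 0.241 -1.188  0.59 ] fwd [ 0.25  0.88 -0.41]
wrist pos [0.361 0.577 0.384] fwd [-0.28  0.13 -0.95]
{'time_s': 0.15, 'joints': array([ 8.15366598e+01,  2.05807801e+01,  6.47424903e-01, -1.35580026e-02,
       -7.01341141e+01, -1.65082275e+01]), 'qd': array([-0.02785911, -0.0868636 ,  0.08597537,  0.11309677, -0.01667492,
       -0.02289715]), 'joint_torque': array([-5.82761968e-04, -5.83275497e+01,  2.93289793e+01,  7.00117081e+00,
        8.78708175e-03, -1.10949577e-04]), 'tcp_pos': array([0.28483706, 0.61160886, 0.24786727]), 'eef_rot': array([ 1.79931690e+02, -6.95140889e-03, -2.49761784e+01]), 'contact_force': array([ 0.5155826 , -0.14558542,  0.23901386]), 'moment': array([ 0.06627995, -0.01409908, -0.00909914]), 'gripper_width': 0.08780332685625684}
```

View pics/scene0.png

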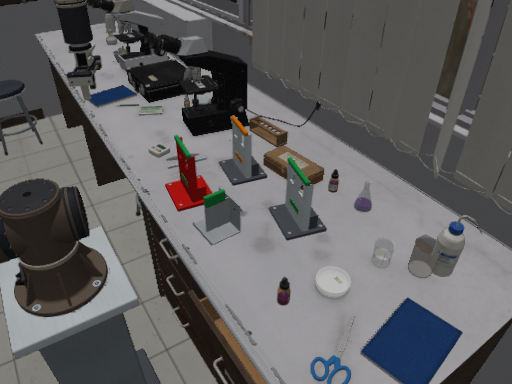

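View pics/side0.png

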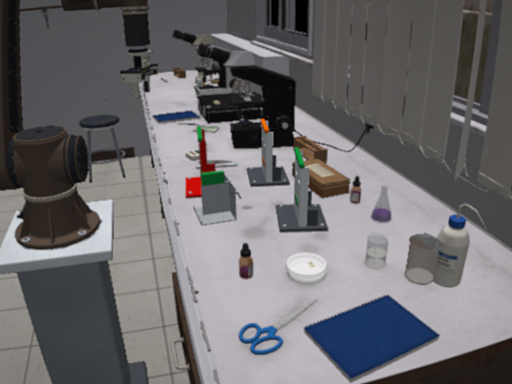

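The scene shows the shelf (green grip at 215,198), the green-capped upright (298,172; foot 297,218), the orange and red uprights, and dropper bottles at (284,292) and (333,181). The side view shows the same objects. I'll zoom in next.

```bash
python3 - <<'E'
from h import *
a=cv2.imread('pics/scene0.png')[150:250,180:340];b=cv2.imread('pics/side0.png')[140:240,180:340]
f=lambda i:cv2.resize(i,None,fx=5,fy=5,interpolation=cv2.INTER_CUBIC)
def grid(i,x0,y0):
    for k in range(0,160,20): cv2.putText(i,str(x0+k),(k*5,10),0,.35,(0,0,255));cv2.line(i,(k*5,0),(k*5,5),(0,0,255))
    for k in range(0,100,20): cv2.putText(i,str(y0+k),(0,k*5+4),0,.35,(0,0,255))
    return i
cv2.imwrite('pics/c1.png',grid(f(a),180,150));cv2.imwrite('pics/c2.png',grid(f(b),180,140))
E
```

```text
(no output)
```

View pics/c1.png

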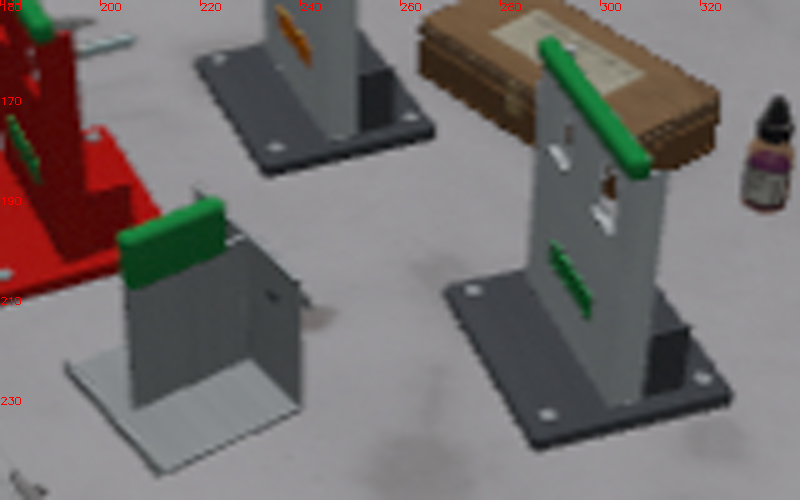

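View pics/c2.png

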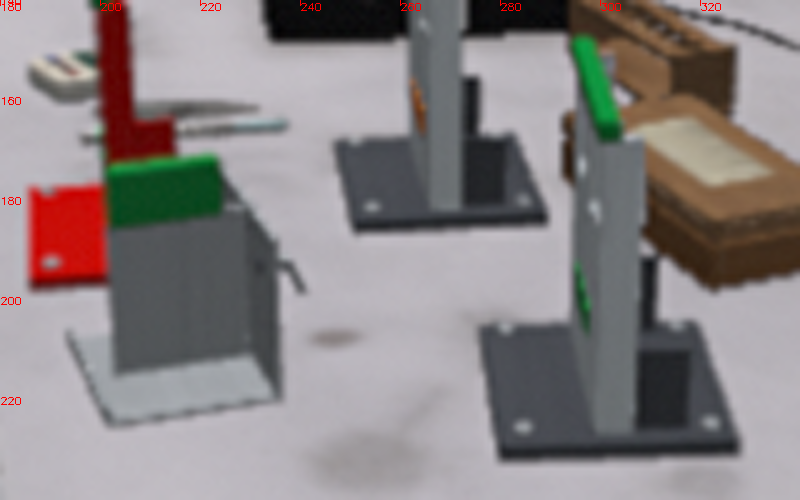

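```bash
cat > fit.py <<'E'
from h import *
from scipy.optimize import least_squares
sc,sd=load('scene0'),load('side0')
S=lambda u,v:(sc,np.array([(u+.5)/5-.5+180,(v+.5)/5-.5+150]))
D=lambda u,v:(sd,np.array([(u+.5)/5-.5+180,(v+.5)/5-.5+140]))
def W(p,q):
    a=p[2];return np.array([p[0]+np.cos(a)*q[0]-np.sin(a)*q[1],p[1]+np.sin(a)*q[0]+np.cos(a)*q[1],q[2]])
def run(obs,p0,name):
    def f(p): return np.concatenate([proj(c,W(p,m(p)))[0]-px for m,(c,px) in obs])
    s=least_squares(f,p0,loss='soft_l1'); p=s.x
    print(name,p[:3].round(4),np.degrees(p[2]).round(2),p[3:].round(4)); print(f(p).reshape(-1,2).round(1).tolist()); return p
k=lambda x,y,z:(lambda p:(x,y,z))
sh=[(k(-.05,-.055,0),S(165,475)),(k(-.05,.055,.012),S(66,362)),(k(.05,-.055,0),S(300,408)),(k(.05,-.055,.1),S(300,281)),
(k(-.05,-.055,0),D(110,427)),(k(-.05,.055,.012),D(68,331)),(k(.05,-.055,0),D(281,402)),(k(.05,-.055,.1),D(277,258)),
(lambda p:(p[3]-.033,-.007,.13),S(118,236)),(lambda p:(p[3]-.033,-.007,.094),S(130,290)),(lambda p:(p[3]+.033,-.007,.094),S(226,255)),
(lambda p:(p[3]-.033,-.007,.13),D(106,170)),(lambda p:(p[3]-.033,-.007,.094),D(110,228)),(lambda p:(p[3]+.033,-.007,.094),D(222,212)),(lambda p:(p[3]+.033,-.007,.13),D(218,159))]
z=.012
up=[(lambda p:(p[3],-p[4],z),S(538,440)),(lambda p:(p[3],p[4],z),S(445,290)),(lambda p:(p[5],-p[4],z),S(732,393)),
(lambda p:(p[3],-p[4],z),D(500,448)),(lambda p:(p[3],p[4],z),D(481,326)),(lambda p:(p[5],-p[4],z),D(738,440)),(lambda p:(p[5],p[4],z),D(697,322)),
(k(0,-.065,.185),S(640,166)),(k(0,.065,.185),S(547,48)),(k(0,-.065,.185),D(610,130)),(k(0,.065,.185),D(582,44)),
(k(-.003,-.032,.125),S(605,230)),(k(-.003,.032,.125),S(560,167)),(k(-.003,-.032,.125),D(597,220)),(k(-.003,.032,.125),D(583,178))]
g=atz(sc,(215,232),0); h=atz(sc,(297,218),0)
P=run(sh,[*g[:2],0.,0.],'shelf'); U=run(up,[*h[:2],0.,-.055,.065,.05],'upright')
for n,c,px in [('bottleA',sc,(284,302)),('bottleB',sc,(333,190)),('bottleA side',sd,(246,275))]: print(n,atz(c,px,0).round(3))
G=W(P,(P[3],0,.112)); T=W(U,(-.053+P[3],0,.0))
print('grip',G,'shelf target org',W(U,(-.053,0,.055)),'grip hang xy',T)
E
python3 fit.py
```

```text
shelf [ 0.4385 -0.0332  0.0412] 2.36 [-0.0014]
[[-2.0, 0.2], [-1.1, -1.5], [0.4, 0.0], [0.1, -1.0], [-0.5, 0.4], [-0.0, -0.9], [0.5, -0.0], [0.4, -4.1], [0.9, 1.2], [-0.7, 0.6], [0.3, -0.6], [-0.3, 0.8], [-0.4, 1.3], [0.4, 1.4], [0.8, 0.0]]
upright [ 0.6524 -0.1344 -0.2422] -13.88 [-0.0537  0.0724  0.0726]
[[-0.4, 0.1], [0.3, -0.3], [0.2, 0.0], [0.1, -0.0], [-0.0, 0.4], [0.1, 0.4], [-0.3, 0.3], [0.7, 0.9], [0.2, -0.4], [0.4, 0.6], [0.0, 1.0], [-0.2, -0.8], [-0.2, -0.9], [-0.5, -0.4], [-0.5, -1.1]]
bottleA [ 0.448 -0.363  0.   ]
bottleB [ 0.863 -0.078  0.   ]
bottleA side [ 0.449 -0.354  0.   ]
grip [ 0.43712659 -0.0332948   0.112     ] shelf target org [ 0.60095009 -0.1217147   0.055     ] grip hang xy [ 0.59963768 -0.12139044  0.        ]
```

```bash
python3 - <<'E'
from h import *
sc,sd=load('scene0'),load('side0')
print('red cap near',atz(sc,(190,157),.188),atz(sd,(204,142),.188)); print('far',atz(sc,(179,139),.188))
print('red foot near front',atz(sc,(175,205),.012),'near rear',atz(sc,(212,190),.012))
print('orange cap near',atz(sc,(247,134),.188))
E
```

```text
red cap near [0.42696209 0.08310638 0.188     ] [0.43457865 0.06003002 0.188     ]
far [0.44345069 0.19644487 0.188     ]
red foot near front [0.37409508 0.11447366 0.012     ] near rear [0.50969365 0.12287506 0.012     ]
orange cap near [0.63933364 0.11334226 0.188     ]
```

Request:
carry_out(commands=[0, -0.3, 0.4, 0, -1, 0.1, -0.7, 0.4, 0, -1, 0.2, -0.9, 0.4, 0.4, -1, 0.2, -0.9, 0.1, 0.8, -1, 0.2, -0.9, 0, 0.8, -1, 0.2, -0.9, 0, 0.8, -1, 0.2, -0.9, 0, 0.8, -1, 0.2, -0.9, 0, 0.8, -1])

```text
time_s: 0.95
tcp_pos: [0.337, 0.3538, 0.3016]
eef_rot: [-179.9, -0.0, -7.2]
contact_force: [0.3, -0.5, 0.8]
gripper_width: 0.0876
```

Request:
carry_out(commands=[0.2, -0.9, 0, 0.8, -1, 0.2, -0.9, 0, 0.8, -1, 0.2, -0.9, 0, 0.8, -1, 0.2, -0.9, 0, 0.8, -1, 0.3, -0.9, 0, 0.03, -1, 0.3, -0.9, 0, 0, -1, 0.3, -0.9, 0, 0, -1, 0.3, -0.9, 0, 0, -1])

```text
time_s: 1.75
tcp_pos: [0.4167, 0.066, 0.3018]
eef_rot: [-180.0, -0.1, 5.6]
contact_force: [0.3, 0.0, 0.4]
gripper_width: 0.0875
```

Request:
carry_out(commands=[0.3, -0.9, 0, 0, -1, 0.3, -0.7, -0.3, 0, -1, 0, -0.225, 0, 0, -1, 0, 0, 0, 0, -1, 0, 0, 0, 0, -1, 0, 0, 0, 0, -1])

```text
time_s: 2.35
tcp_pos: [0.4409, -0.0044, 0.2892]
eef_rot: [-180.0, -0.1, 5.6]
contact_force: [-0.0, 0.1, -0.9]
gripper_width: 0.0877
```

```bash
python3 - <<'E'
from h import *
c=snap('wrist','w1'); print(c['state']['tcp_pos'],c['state']['eef_rot'])
cv2.imwrite('pics/w1b.png',cv2.resize(cv2.imread('pics/w1.png'),None,fx=1.5,fy=1.5))
E
```

```text
[ 0.44085848 -0.00443422  0.28923771] [-1.79979396e+02 -6.69334739e-02  5.60833385e+00]
```

View pics/w1b.png

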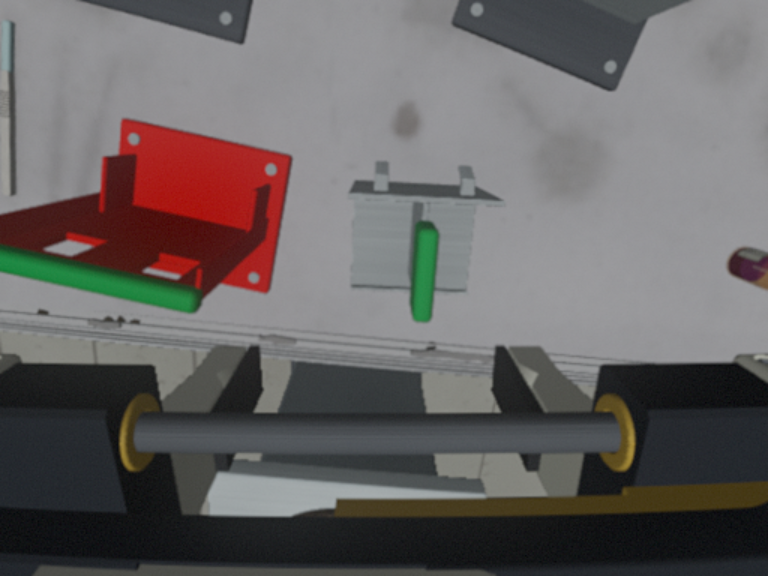

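The wrist view shows the grip bar from (428,224) to (423,318), the hook tabs at (381,175) and (467,180), the floor plate's front edge at row 290, and the red cap's near end at (200,300). All of these are in 1.5x pixels.

```bash
cat >> fit.py <<'E'
w=load('w1'); X=lambda u,v:(w,np.array([(u+.5)/1.5-.5,(v+.5)/1.5-.5]))
q=lambda u,v,z:atz(*X(u,v),z).round(4)
print('grip rear/front',q(428,222,.13),q(423,321,.13),'red cap',q(200,305,.185))
W3=[(lambda p:(p[3]+.033,0,.13),X(428,223)),(lambda p:(p[3]-.033,0,.13),X(423.5,320)),
(k(-.05,-.055,.012),X(467,291)),(k(-.05,.055,.012),X(351,288)),(k(.055,.032,.078),X(381,180)),(k(.055,-.032,.078),X(467,185))]
run(W3,P,'shelf wrist only'); P=run(sh+W3,P,'shelf all')
print('grip',W(P,(P[3],0,.112)), 'hang org',W(U,(-.053,0,.055)))
E
python3 fit.py | tail -7
```

```text
grip [ 0.43712659 -0.0332948   0.112     ] shelf target org [ 0.60095009 -0.1217147   0.055     ] grip hang xy [ 0.59963768 -0.12139044  0.        ]
grip rear/front [ 0.4749 -0.033   0.13  ] [ 0.4072 -0.0385  0.13  ] red cap [0.4263 0.0932 0.185 ]
shelf wrist only [ 0.44   -0.0361  0.0617] 3.53 [0.0011]
[[0.9, 0.3], [-0.7, -0.3], [0.8, 0.5], [-0.3, -0.2], [-0.7, 0.4], [0.1, -0.6]]
shelf all [ 0.4395 -0.0355  0.0538] 3.08 [0.0003]
[[-1.0, 0.6], [-0.5, -1.0], [1.2, 0.1], [0.9, -0.9], [0.4, 0.8], [0.3, -0.5], [1.2, 0.1], [1.1, -3.9], [2.2, 1.4], [0.6, 0.8], [1.4, -0.6], [0.8, 1.0], [0.7, 1.6], [1.5, 1.6], [1.9, 0.1], [0.5, 1.7], [-1.5, 0.8], [0.1, 1.1], [-0.9, -0.2], [-0.8, 0.6], [-0.0, 0.0]]
grip [ 0.43979543 -0.0355224   0.112     ] hang org [ 0.60095009 -0.1217147   0.055     ]
```

Request:
carry_out(commands=[0, -0.4, 0, -0.5, -1, 0, -0.38, 0, 0, -1, 0, 0, -0.6, 0, -1, 0, 0, -0.9, 0, -1, 0, 0, -0.9, 0, -1, 0, 0, -0.9, 0, -1, 0, 0, -0.6, 0, -1, 0, 0, -0.2, 0, -1])

```text
time_s: 3.2
tcp_pos: [0.4396, -0.036, 0.1226]
eef_rot: [180.0, 0.2, 3.6]
contact_force: [0.4, -0.2, 0.5]
gripper_width: 0.0876
```

Request:
carry_out(commands=[0, 0, -0.2, 0, -1, 0, 0, 0, 0, -1, 0, 0, 0, 0, -1])

```text
time_s: 3.5
tcp_pos: [0.4417, -0.036, 0.1175]
eef_rot: [-180.0, -0.1, 3.6]
contact_force: [-0.7, -0.2, 0.5]
gripper_width: 0.0874
```

Request:
carry_out(commands=[0, 0, 0, 0, 0.2, 0, 0, 0, 0, 0.6, 0, 0, 0, 0, 1, 0, 0, 0, 0, 1, 0, 0, 0, 0, 1, 0, 0, 0, 0, 1, 0, 0, 0, 0, 1, 0, 0, 0, 0, 1], grip_force=40)

```text
time_s: 4.3
tcp_pos: [0.4409, -0.0363, 0.1165]
eef_rot: [180.0, 0.0, 3.5]
contact_force: [-0.2, -0.0, -0.2]
gripper_width: 0.0293
```

Request:
carry_out(commands=[0, 0, 0, 0, 1, 0, 0, 0, 0, 1])

```text
time_s: 4.5
tcp_pos: [0.4409, -0.0364, 0.1166]
eef_rot: [180.0, 0.0, 3.6]
contact_force: [0.3, 0.1, -1.5]
gripper_width: 0.0138
```

Request:
carry_out(commands=[0, 0, 0.3, 0, 1, 0, 0, 0.6, 0, 1, 0, 0, 0.6, -0.4, 1, 0.3, -0.2, 0.35, -0.7, 1, 0.5, -0.35, 0.1, -0.8, 1, 0.6, -0.4, 0, -0.8, 1, 0.6, -0.4, 0, -0.8, 1, 0.5, -0.3, 0, -0.65, 1])

```text
time_s: 5.3
tcp_pos: [0.5415, -0.1031, 0.1937]
eef_rot: [180.0, 0.1, -13.2]
contact_force: [-0.5, 0.2, -3.6]
gripper_width: 0.0139
```

Request:
carry_out(commands=[0.3, -0.2, 0, -0.2, 1, 0.2, -0.05, 0, 0, 1, 0, 0, 0, 0, 1, 0, 0, 0, 0, 1, 0, 0, 0, 0, 1])

```text
time_s: 5.8
tcp_pos: [0.5602, -0.1118, 0.1947]
eef_rot: [-180.0, 0.0, -13.8]
contact_force: [0.2, -1.0, -3.6]
gripper_width: 0.0138
```

```bash
python3 - <<'E'
from h import *
s=telemetry.get_state(); print(s['tcp_pos'],s['eef_rot'])
a=snap('scene','s2')['frame'][140:250,240:340];b=snap('side','d2')['frame'][120:240,230:340]
f=lambda i:cv2.resize(i[:110,:100],None,fx=4,fy=5,interpolation=cv2.INTER_CUBIC)
cv2.imwrite('pics/c3.png',cv2.cvtColor(np.hstack([f(a),f(b)]),cv2.COLOR_RGB2BGR))
c=snap('wrist','w2'); cv2.imwrite('pics/w2b.png',cv2.resize(cv2.imread('pics/w2.png'),None,fx=1.5,fy=1.5))
E
```

```text
[ 0.56021485 -0.11179794  0.19468959] [-1.79988541e+02  1.08400321e-02 -1.37992247e+01]
```

View pics/c3.png

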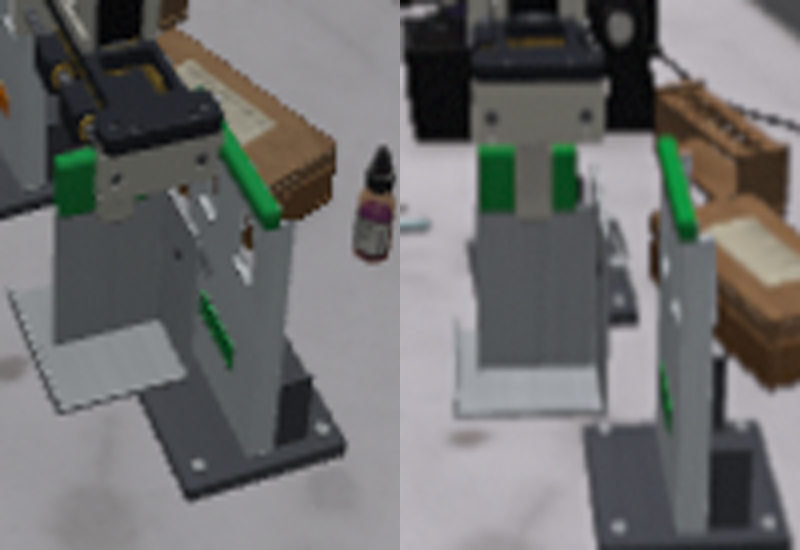

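View pics/w2b.png

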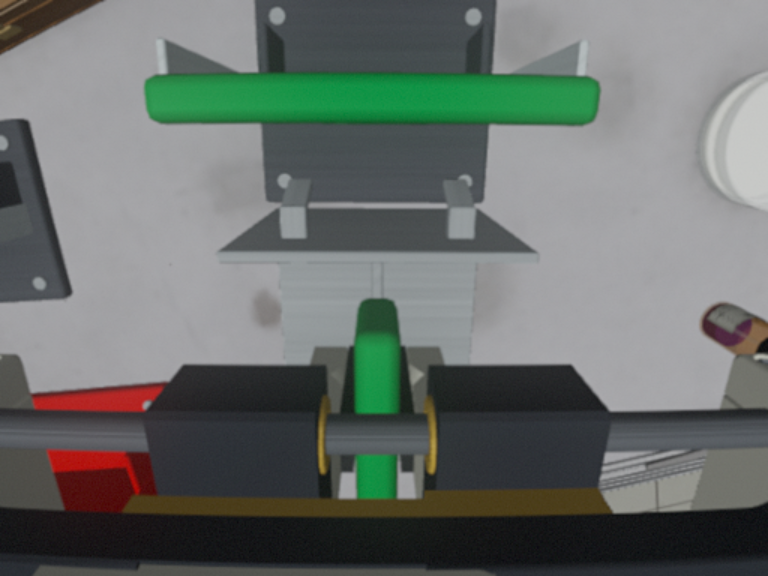

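The shelf is square to the cap and centred on it to about 1 mm (tabs' midpoint at column 377, cap's at 373). I'll press it in.

Request:
carry_out(commands=[0.24, -0.06, 0, 0, 1, 0.24, -0.06, 0, 0, 1, 0.24, -0.06, 0, 0, 1, 0.15, -0.04, 0, 0, 1, 0, 0, 0, 0, 1, 0, 0, 0, 0, 1])

```text
time_s: 6.55
tcp_pos: [0.5956, -0.1212, 0.1941]
eef_rot: [180.0, 0.1, -13.9]
contact_force: [-0.2, -0.1, -3.1]
gripper_width: 0.0134
```

Request:
carry_out(commands=[0.1, -0.024, 0, 0, 1, 0, 0, 0, 0, 1, 0, 0, 0, 0, 1])

```text
time_s: 6.85
tcp_pos: [0.5997, -0.1221, 0.1946]
eef_rot: [-180.0, -0.0, -13.8]
contact_force: [-0.7, -0.1, -3.3]
gripper_width: 0.0135
```

Request:
carry_out(commands=[0.04, -0.01, 0, 0, 1, 0.02, -0.005, 0, 0, 1, 0, 0, 0, 0, 1, 0, 0, 0, 0, 1])

```text
time_s: 7.25
tcp_pos: [0.6002, -0.1224, 0.1942]
eef_rot: [180.0, 0.2, -13.9]
contact_force: [-6.3, 2.4, -0.9]
gripper_width: 0.014
```

```bash
python3 - <<'E'
from h import *
a=snap('scene','s3')['frame'][140:250,250:340];b=snap('side','d3')['frame'][120:230,250:340]
f=lambda i:cv2.resize(i,None,fx=4.4,fy=5,interpolation=cv2.INTER_CUBIC)
cv2.imwrite('pics/c4.png',cv2.cvtColor(np.hstack([f(a),f(b)]),cv2.COLOR_RGB2BGR))
E
```

```text
(no output)
```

View pics/c4.png

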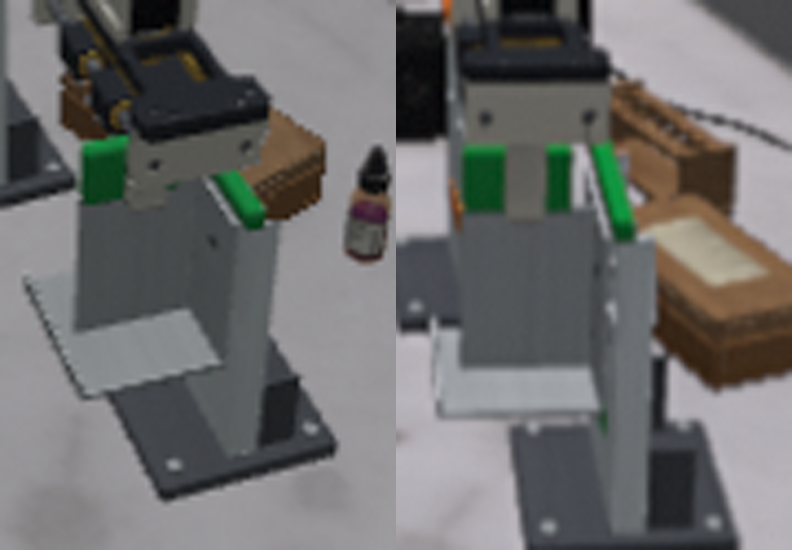

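Contact comes at the expected depth, about x = -53 mm, with 6.5 N. The picture shows the back plate flush against the panel. Next I back off 1 mm and lower.

Request:
carry_out(commands=[-0.03, 0.007, 0, 0, 1, 0, 0, -0.1, 0, 1, 0, 0, -0.12, 0, 1, 0, 0, -0.12, 0, 1, 0, 0, -0.1, 0, 1, 0, 0, -0.05, 0, 1, 0, 0, 0, 0, 1, 0, 0, 0, 0, 1])

```text
time_s: 8.15
tcp_pos: [0.6011, -0.1224, 0.175]
eef_rot: [180.0, -0.0, -13.8]
contact_force: [0.2, 0.5, -3.1]
gripper_width: 0.0141
```

Request:
carry_out(commands=[0, 0, -0.05, 0, 1, 0, 0, 0, 0, 1, 0, 0, 0, 0, 1])

```text
time_s: 8.45
tcp_pos: [0.6009, -0.1224, 0.173]
eef_rot: [180.0, -0.0, -13.9]
contact_force: [-0.1, -0.5, -2.6]
gripper_width: 0.0138
```

Home should be at z ≈ 0.1715.

Request:
carry_out(commands=[0, 0, -0.04, 0, 1, 0, 0, 0, 0, 1, 0, 0, 0, 0, 1])

```text
time_s: 8.75
tcp_pos: [0.6011, -0.1224, 0.1714]
eef_rot: [-180.0, -0.0, -13.8]
contact_force: [0.7, 0.1, -2.7]
gripper_width: 0.0138
```

Request:
carry_out(commands=[0, 0, -0.03, 0, 1, 0, 0, 0, 0, 1, 0, 0, 0, 0, 1])

```text
time_s: 9.05
tcp_pos: [0.6011, -0.1225, 0.1712]
eef_rot: [-180.0, -0.1, -13.8]
contact_force: [-3.0, 1.4, 5.3]
gripper_width: 0.0142
```

It's seated: the vertical force flipped from -2.7 to +5.3 N at the expected height. I'll open the gripper and rise.

Request:
carry_out(commands=[0, 0, 0, 0, 0.6, 0, 0, 0, 0, 0.4, 0, 0, 0, 0, 0.2, 0, 0, 0, 0, 0.2, 0, 0, 0, 0, 0.2, 0, 0, 0, 0, 0.2])

```text
time_s: 9.65
tcp_pos: [0.601, -0.1224, 0.1701]
eef_rot: [-180.0, 0.0, -13.9]
contact_force: [0.3, 1.5, 0.6]
gripper_width: 0.0348
```

Request:
carry_out(commands=[0, 0, 0.2, 0, 0.2, 0, 0, 0.5, 0, 0.2, 0, 0, 0.8, 0, 0.2, 0, 0, 0.8, 0, 0.2, -0.5, 0, 0.5, 0, 0.2, -0.8, 0, 0, 0, 0.2, -0.5, 0, 0, 0, 0.2, 0, 0, 0, 0, 0.2])

```text
time_s: 10.45
tcp_pos: [0.527, -0.1225, 0.2838]
eef_rot: [-179.9, -0.1, -13.9]
contact_force: [0.2, 0.5, 0.0]
gripper_width: 0.0346
```

```bash
python3 - <<'E'
from h import *
a=snap('scene','s4')['frame'][140:250,250:340];b=snap('side','d4')['frame'][120:230,250:340]
f=lambda i:cv2.resize(i,None,fx=4.4,fy=4.4,interpolation=cv2.INTER_CUBIC)
cv2.imwrite('pics/c5.png',cv2.cvtColor(np.hstack([f(a),f(b)]),cv2.COLOR_RGB2BGR))
E
```

```text
(no output)
```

View pics/c5.png

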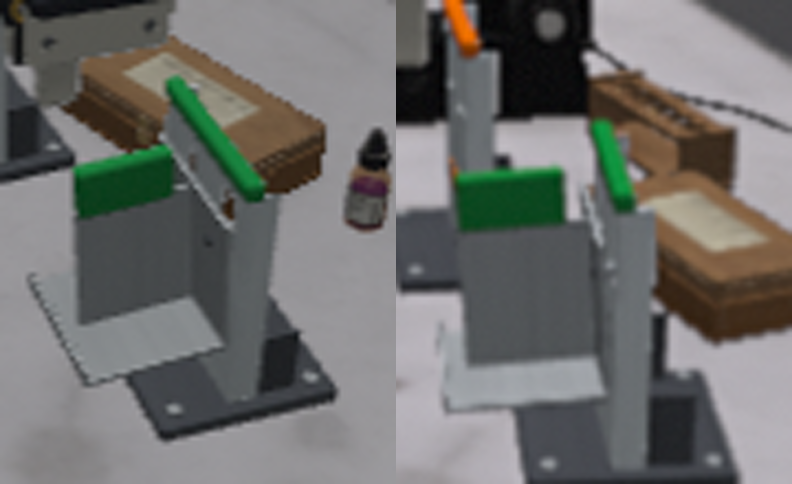

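The shelf hangs by itself, with its grip at (75–172,150–215) in the left crop. I'll check this against the predicted hung pose.

```bash
cat > chk.py <<'E'
import fit; from fit import *
S=lambda u,v:(sc,np.array([(u+.5)/4.4-.5+250,(v+.5)/4.4-.5+140]))
D=lambda u,v:(sd,np.array([(u-396+.5)/4.4-.5+250,(v+.5)/4.4-.5+120]))
from scipy.spatial.transform import Rotation as R
obs=[((-.05,-.055,0),S(88,384)),((-.05,.055,.012),S(28,275)),((.05,-.055,0),S(222,347)),((-.033,-.007,.13),S(75,168)),((-.033,-.007,.094),S(80,217)),((.033,-.007,.094),S(173,188)),
((-.05,-.055,0),D(446,409)),((.05,-.055,0),D(605,397)),((-.033,-.007,.13),D(459,177)),((-.033,-.007,.094),D(461,229)),((.033,-.007,.094),D(564,222)),((.033,-.007,.13),D(561,170))]
def f(p):
    M=R.from_euler('ZYX',p[3:]).as_matrix(); return np.concatenate([proj(c,M@np.array(m)+p[:3])[0]-px for m,(c,px) in obs])
s=least_squares(f,[.6,-.12,.055,-.24,0,0],loss='soft_l1');p=s.x
d=p[:2]-U[:2];a=U[2]
print('CHK in upright frame',np.r_[d@[np.cos(a),np.sin(a)],d@[-np.sin(a),np.cos(a)],p[2]].round(4),'ypr deg',np.degrees(p[3:]).round(1),'res',np.abs(s.fun).max().round(2))
E
python3 chk.py | grep CHK
```

```text
CHK in upright frame [-0.0545 -0.0004  0.053 ] ypr deg [-13.   -2.8  -3.4] res 1.37
```

```bash
python3 - <<'E'
from h import *
s=telemetry.get_state(); print(s['time_s'],s['contact_force'])
print(r.close_job())
E
```

```text
10.55 [0.22741814 0.29555745 0.26265691]
the job is handed in; nothing more can be done
None
```

The shelf is hanging on the green-capped upright, and I handed the job in at 10.55 s of the 40 s allowed. I gripped the green bar, turned the shelf square to the panel, pressed the hooks in until about 6.5 N of contact at the expected depth, and lowered it. The vertical force then flipped from -2.7 N to +5.3 N at the expected height, so I opened the fingers, rose and backed away.

My last check was a fit to two camera images, in the upright's frame:

| Check | Measured | Limit |
|---|---|---|
| x | -54.5 mm | -70 to -40 mm |
| y | -0.4 mm | ±15 mm |
| z | 53 mm | 40 to 65 mm |
| Square to the panel | within 1° | 15° |
| Tilt | about 3° in each of pitch and roll | 10° |

The fit's worst residual was 1.4 pixels, so the tilt is partly measurement noise. The force on the tool was about zero, so the robot touched nothing. I kept the arm well clear of both dropper bottles. The last picture shows only the rear bottle, still standing; the front one was outside it.

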